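# Refit the push-dial knob of a preheater unit and hold it down

### The arm

A 6-joint arm with a two-finger parallel gripper is mounted at the origin on the work surface. World frame = base frame: x ahead of the robot, y to its left, z up, the work surface at z = 0. Lengths are in mm, angles in rad, forces in N, time in s.
With the tool pointing down it reaches from about 400 to 925 mm from the base axis. Payload 12.5 kg.
Tool frame: the origin (TCP) lies at the very end of the fingers, on their centre line; the grasp point (between the pads) lies 19 mm behind it; z points along the fingers, y is the line along which they close (so a half turn about z gives the same grasp; the last joint's range is limited). The gripper opens to 95 mm and grips with 3 to 60 N. Pads are 20 mm wide; open, the fingers measure 119 mm over their backs; the gripper's body (75 mm by 180 mm) begins 59 mm behind the grasp point.
Start: joints at [-1.424, 0.491, 1.559, -0, 1.092, -0.106], TCP at [156.345, -605.147, 214.661] pointing down, gripper open.
Joint ranges: [-3.1, 3.1], [-0.84, 2.19], [0.05, 2.79], [-1.13, 4.28], [0.06, 2.93], [-2.69, 2.69]. Speed limits (rad/s): [2.22, 2.22, 2.79, 3.14, 3.14, 3.14].

### API

Orientations are given as [roll, pitch, yaw] about the fixed x, y, z axes, in that order (R = Rz(yaw) Ry(pitch) Rx(roll)).
In Python, from cell import state, read_camera, camera_info, job_done gives the robot as it stands.
- The arm moves only by the shell command python3 -m handwheel, which reads ROWS from standard input. ROWS is a JSON list that holds a single list of rows (three levels of brackets), with 1 to 5 rows, each of 5 numbers: dx, dy, dz in mm, then a turn about the tool's z in rad, then the opening from 0.0 (shut) to 1.0 (fully open); each row is the pose to reach, as a shift and turn from the pose commanded when the command began, along the tool's axes at that moment; what a row does not reach only later rows make up. A row lasts 1/12 s, in which the tool goes at most 41.7 mm and 0.125 rad, less where a joint would pass 70% of its speed; a pose out of reach is approached as far as the arm can. The fingers move at their own pace and stop on an object; the grip force is fixed at half the most. Time passes only in rows, so rows that do not move let the fingers close. It prints the time, the measured TCP pose, the force, the opening and the grip force at its end. Input that does not fit is refused with a message, and nothing moves.
- state(): the state, without advancing time (a new reading comes with each control period).
- read_camera(name): name is "scene" or "top"; returns (picture, depth): 384x512x3 uint8, red, green, blue; 384x512 float32, mm along the optical axis (not along the pixel's ray), 0 where there is no reading.
- camera_info(name): a dict with "vertical_fov" (degrees; the focal length in pixels is half the picture's height over the tangent of half this angle, whatever the lens; pixels are square), "cx", "cy" (the principal point, pixels), "dist_coeffs" ([k1, k2, p1, p2, k3] as OpenCV has them; the pictures are not rectified), "origin" and "attitude" of the camera in the world. Camera axes: x right, y down, z forward; pixel columns grow to the right and rows downward; lengths in mm; the calibration is good to about 2 mm. A picture is of the moment at which its call begins. camera_info takes no time and is no camera call.
- job_done(): hands the job in; it is judged then, once.
The state is a dict: "t": time; "joints": joint angles; "qvel": joint speeds; "tau": joint torques, N m; "eef_pos": TCP position; "tcp_rot": TCP orientation; "ft_force": force on the tool from outside, world axes, zero at the start; "moment": the same for the moment, N m; "opening": opening from 0.0 (shut) to 1.0 (fully open); "grip_force": force on a finger pad.
Only numpy, scipy, OpenCV 4.12 (cv2) and the standard library are available. Lean on these libraries where they do the work, as an engineer would, in place of code of your own. Each camera call takes 0.05 s, during which the arm holds its last target. There are 200 camera calls.

### The job

On the grey control unit, slide the transport lock away from the dial shaft until it meets its end stop. Then pick up the pointer knob, turn it so that the flat in its bore matches the flat of the D-shaft, push it fully home on the shaft and press it down, spring and all, as if to wake the unit. Finish while still holding the knob pressed down - do not let go - and leave the round cap, the phone and the solder spool where they are.

Things in the scene. Friction and masses are not known exactly. Their poses are not given: they have to be found in the camera images.
- unit: Low grey control box, fixed to the bench, 180 (x) x 240 (y) x 60 mm high, flat black panel on top. Origin: centre of its underside; z up. In its frame the dial shaft stands at x 0, y -50 mm; the transport lock slides along its +y, away from the shaft. Only shaft and lock stand up from the panel.
- shaft_seat (a point): On the dial shaft's axis, at the top of its round collar (diameter 20 mm), 67 mm above the bench when unpressed: the knob's underside rests here when fully home. Above it rises the steel D-shaft (see shaft_tip). z up; x points to the side of the D's flat, so the frame turns with the shaft, and goes down with it.
- shaft_tip (a point): Tip of the D-shaft, on its axis, 12 mm above shaft_seat, same axes. The shaft is 14 mm in diameter with one flat 2.3 mm from the axis, on the +x side, over its whole height; the tip is chamfered 1.5 mm.
- dial_shaft (a joint): Angle of the shaft about z, rad: 0 when its flat faces the unit's +x; starts within 0.4 of that and may end at any angle. Held by dry friction of 0.08 N m.
- plunger (a joint): How far the shaft, with its collar, is pressed down against its spring, m: 0 at rest, 0.005 at the bottom stop. It starts to move at 3 N and takes 1 N more per mm (8 N at the bottom stop); it springs back up when let go.
- lock_slide (a joint): Position of the transport lock along the unit's +y, m: starts between 0 and 0.018; 0.050 is its end stop, farthest from the dial shaft. Slides with about 2.5 N of friction and stays where it is left.
- lock_top (a point): Centre of the top of the lock's grip, 104 mm above the bench; axes as the unit's. Grey plastic: upright grip 14 (x) x 12 (y) mm, 32 mm high, on a bridge 36 (x) x 14 (y) mm, its top 72 mm above the bench; from it two prongs, as high, run to 44 mm on the -y side of this point, either side of the collar. Beside the shaft they keep the knob from going home.
- knob: Loose black plastic pointer knob, about 45 g, on the bench. Origin: centre of its underside, on its axis; z up. Skirt diameter 44 mm, 14 mm high; on it a bar grip, z 14 to 38 mm, 16 mm wide in y, x -19 to 15 mm; then a nose 7 mm wide to x 28 mm with a white line on top. Goes on the shaft when its x axis (nose) points as shaft_seat's x, within about 0.1 rad.
- knob_bore (a point): Mouth of the knob's D-shaped bore, at the knob's origin, same axes: open below, 12.5 mm deep, 15.1 mm in diameter, its flat 2.85 mm from the axis on the +x side, under the nose.
- round_cap: Bystander: loose plain round black cap, diameter 38 mm, 26 mm high, no nose and no bore. Origin: centre of its underside. It and the knob may have changed places.
- phone: Bystander: black phone lying on the bench, 72 x 148 x 9 mm, long side along its y. Origin: centre of its underside.
- spool: Bystander: solder spool standing on its flange, diameter 60 mm, 39 mm high. Origin: centre of its underside.
Not all that is in view belongs to the job. Leave any brown look-alike of the knob alone.

How it is judged:
By the outcome, as a careful person would: the job done as asked, in the order asked, and still so for the second after the job is handed in, while the arm keeps its last pose, push and grip.
It also fails if it takes over 64 s, if anything falls off the work surface, if the arm or the gripper's body presses on something with over 40 N, if the wrist force passes 120 N, or if a joint passes its speed limit or range.

## Working session

There is one attempt and no reset: what is moved stays moved. The work goes in short steps, Python scripts to look and compute and a shell command to move; the robot and the scene stay as the last step left them, time stands still between calls to the robot, and variables do not carry over. Pictures are saved under pics/ and viewed, at most 10 in all, crops included, and the job is handed in when it is done.

```bash
mkdir -p pics
cat > h.py <<'E'
import numpy as np, cv2
from cell import state, read_camera, camera_info
from scipy.spatial.transform import Rotation as R
def cam(n):
    c=camera_info(n); f=192/np.tan(np.radians(c["vertical_fov"])/2)
    K=np.array([[f,0,c["cx"]],[0,f,c["cy"]],[0,0,1]]); a=np.array(c["attitude"],float)
    M=a if a.shape==(3,3) else R.from_euler('xyz',a).as_matrix()
    return K,np.array(c["dist_coeffs"],float),M,np.array(c["origin"],float)
def rays(n,uv):
    K,d,M,o=cam(n); p=cv2.undistortPoints(np.array(uv,float).reshape(-1,1,2),K,d).reshape(-1,2)
    return o,np.c_[p,np.ones(len(p))]@M.T
def onplane(n,uv,z):
    o,r=rays(n,uv); return o+r*((z-o[2])/r[:,2])[:,None]
def cloud(n,dep):
    v,u=np.mgrid[0:384,0:512]; o,r=rays(n,np.c_[u.ravel(),v.ravel()])
    P=o+r*dep.ravel()[:,None]; P[dep.ravel()<=0]=np.nan; return P.reshape(384,512,3)
def proj(n,P):
    K,d,M,o=cam(n); return cv2.projectPoints((np.array(P,float).reshape(-1,3)-o)@M,np.zeros(3),np.zeros(3),K,d)[0].reshape(-1,2)
E
python3 - <<'E'
from h import *
for n in("scene","top"):
    im,d=read_camera(n); np.savez(f"pics/{n}0.npz",im=im,d=d); print(camera_info(n))
    cv2.imwrite(f"pics/{n}0.png",cv2.resize(im[:,:,::-1],(800,600),interpolation=cv2.INTER_CUBIC))
print(state())
E
```

```text
{'vertical_fov': 47.50161213411111, 'cx': 252.32108240770833, 'cy': 194.97448729359522, 'dist_coeffs': array([-0.06664213,  0.        ,  0.        ,  0.        ,  0.        ]), 'origin': array([753.95317823, 389.96246146, 933.70351001]), 'attitude': array([-2.61371648, -0.00486336,  2.63200483])}
{'vertical_fov': 54.38754057791582, 'cx': 262.11840774614274, 'cy': 191.00427375323312, 'dist_coeffs': array([-0.0157417,  0.       ,  0.       ,  0.       ,  0.       ]), 'origin': array([432.97502343, -37.49831482, 901.01237164]), 'attitude': array([-3.05054490e+00, -2.80766929e-03, -1.55787763e+00])}
{'t': 0.1, 'joints': array([-1.42359430e+00,  4.91468541e-01,  1.55942982e+00, -5.25760233e-06,
        1.09170884e+00, -1.05614495e-01]), 'qvel': array([-0.00044856, -0.00125764, -0.00333494,  0.00067838, -0.00181972,
       -0.00029623]), 'tau': array([ 2.62591340e-03, -6.13623405e+01, -2.58606845e+01,  6.93987287e-02,
        4.69782797e-02, -5.33714751e-05]), 'eef_pos': array([ 156.30929731, -604.89212415,  214.12505888]), 'tcp_rot': array([-3.14058327e+00, -1.02314630e-04,  2.52818899e-01]), 'ft_force': array([ 0.05205592,  0.70862246, -0.01877615]), 'moment': array([0.02930673, 0.02634019, 0.03121043]), 'grip_force': 0.0, 'opening': 1.0006504270953915}
```

View pics/top0.png

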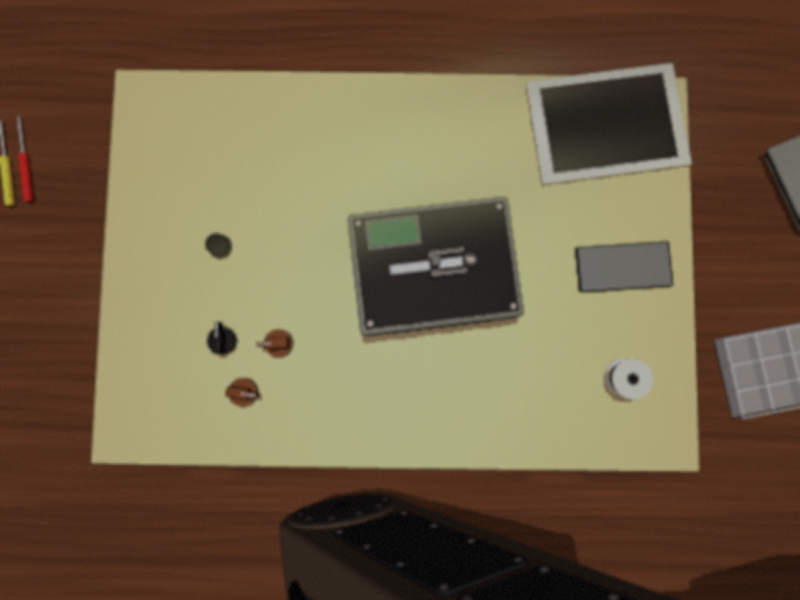

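View pics/scene0.png

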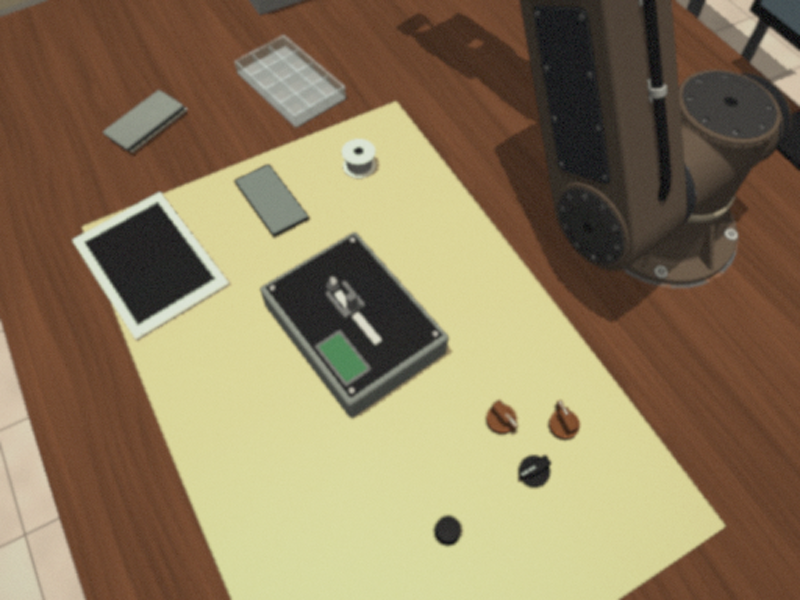

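The top view shows the black knob at (222,340) of the 800-px picture with its nose up, two brown look-alikes at (278,343) and (242,392), and the cap at (218,245). The shaft is at (470,259) and the lock at about (440,262). The scene view agrees. Next I'll measure with close-ups and depth.

Run:
```python
from h import *
T=np.load("pics/top0.npz"); S=np.load("pics/scene0.npz")
def crop(im,x,y,w,h): return cv2.resize(im[y:y+h,x:x+w,::-1],(400,300),interpolation=cv2.INTER_CUBIC)
a=crop(T['im'],240,140,80,60); b=crop(T['im'],120,190,80,60)
c=crop(S['im'],190,160,80,60); d=crop(S['im'],300,250,80,60)
cv2.imwrite("pics/crops.png",np.vstack([np.hstack([a,b]),np.hstack([c,d])]))
for n,A in(("top",T),("scene",S)):
    P=cloud(n,A['d']); hsv=cv2.cvtColor(A['im'],cv2.COLOR_RGB2HSV)
    np.save(f"pics/{n}P.npy",P)
    for nm,box in(("unit",(220,125,120,95) if n=="top" else (160,145,130,125)),("knob",(125,195,30,40) if n=="top" else (328,285,30,35)),("cap",(128,145,25,25) if n=="top" else (275,325,25,28))):
        x,y,w,h=box; Q=P[y:y+h,x:x+w].reshape(-1,3); 
        if nm=="unit":
            q=Q[(Q[:,2]>45)&(Q[:,2]<66)]; r=cv2.minAreaRect(q[:,:2].astype(np.float32)); print(n,nm,len(q),r,np.median(q[:,2]))
            for lo,hi in((66,85),(85,120)):
                q=Q[(Q[:,2]>lo)&(Q[:,2]<hi)]; print("  ",lo,len(q),q.mean(0),q.min(0),q.max(0))
        else:
            for lo,hi in((7,19),(19,30),(30,50)):
                q=Q[(Q[:,2]>lo)&(Q[:,2]<hi)]; 
                if len(q): print(n,nm,lo,len(q),q.mean(0),q.min(0),q.max(0))
```

```text
top unit 7864 ((559.6888427734375, -75.63600158691406), (180.3628692626953, 240.56016540527344), 7.945049285888672) 60.58244203744533
   66 222 [561.99468336 -96.82834474  72.36526474] [ 528.39341635 -132.58331994   66.02312158] [607.0103457   14.76617958  84.42689149]
   85 42 [558.41379303 -73.55585107 102.01541613] [552.1358285  -79.51101349  85.32026784] [565.23126235 -68.05770577 107.91240002]
top knob 7 135 [448.4341871  241.00957568  13.69404487] [427.02496621 224.68953462   8.21751105] [469.74479725 269.14035554  18.65565685]
top knob 19 29 [454.11398782 240.9717985   23.98393864] [429.5267719  238.49620944  19.01448886] [474.15216466 244.56343722  29.12972165]
top knob 30 137 [449.70444149 245.98672806  36.74728489] [429.36950305 238.5060613   30.25217285] [475.80849611 254.90560145  40.86570158]
top cap 7 35 [586.81110152 246.41788002  13.2557407 ] [574.62710795 239.58613531   7.70237372] [609.41523162 265.81926027  18.68357444]
top cap 19 173 [591.96010684 256.52376968  26.16068856] [575.56689108 238.92969991  19.18664961] [609.59868963 274.43738398  29.79665652]
scene uni
[... 530 characters left out ...]
27]
scene knob 19 26 [461.87028878 251.53804123  24.85911133] [435.3349415  240.30130978  19.24448325] [477.04497324 255.54352127  29.83229862]
scene knob 30 146 [451.36045515 247.94199947  36.53824513] [430.74867768 238.9418728   30.57135172] [477.17476855 255.61864568  41.57447429]
scene cap 7 36 [604.93583213 264.25121444  12.94951614] [583.2044293  241.83834883   7.98521086] [612.29450187 274.72738817  18.96686138]
scene cap 19 218 [595.22127432 258.27555616  26.29541099] [576.86184508 242.0883383   19.47978602] [611.71099435 273.75176397  29.81370584]
scene cap 30 3 [588.90779679 256.22768412  31.51699263] [578.92407548 245.02770694  30.60327636] [601.22853266 264.2041227   32.78986229]
```

View pics/crops.png

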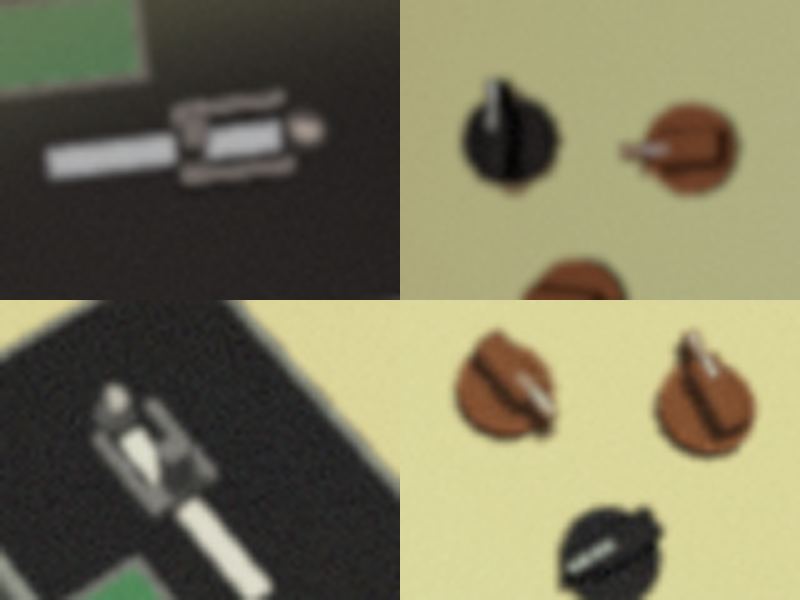

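The crops show the knob's white line at (493,100) and the nose toward the top of the picture (+x), which the depth extents confirm. The prongs straddle the slot just short of the shaft at (308,128). Now I'll refine the angles and compute the moves.

```bash
cat >> h.py <<'E'
def go(x,y,z,yaw):
    "shift in tool axes and turn, from measured pose"
    s=state(); M=R.from_euler('xyz',s['tcp_rot']).as_matrix(); p=np.array(s['eef_pos'])
    t=-(yaw-s['tcp_rot'][2]); t=(t+np.pi)%(2*np.pi)-np.pi
    print("shift",np.round(M.T@(np.array([x,y,z])-p),1),"turn",round(t,3),"dist",round(np.linalg.norm(np.array([x,y,z])-p),1))
E
python3 - <<'E'
from h import *
for n,box,ub in(("top",(125,195,35,40),(220,125,120,95)),("scene",(325,280,35,40),(160,145,130,125))):
    im=np.load(f"pics/{n}0.npz")['im']; P=np.load(f"pics/{n}P.npy")
    x,y,w,h=box; Q=P[y:y+h,x:x+w].reshape(-1,3); C=im[y:y+h,x:x+w].reshape(-1,3).astype(int)
    sk=Q[(Q[:,2]>8)&(Q[:,2]<18)]; c,r=cv2.minEnclosingCircle(sk[:,:2].astype(np.float32)); print(n,"skirt",c,r)
    q=Q[Q[:,2]>32]; m=q.mean(0); u,s,v=np.linalg.svd((q-m)[:,:2],full_matrices=False); print(" top pca yaw",np.arctan2(*(v[0]*np.sign(v[0,0]))[::-1]),m, cv2.minAreaRect(q[:,:2].astype(np.float32)))
    g=C.min(1); k=(g>85)&(Q[:,2]>25)&(C.max(1)-g<45); uv=np.array([(x+i%w,y+i//w) for i in np.where(k)[0]])
    if len(uv)>3:
        L=onplane(n,uv,38)[:,:2]; v=np.linalg.svd(L-L.mean(0))[2][0]; v=v*np.sign(v[0]); print(" white",len(L),L.mean(0),np.arctan2(v[1],v[0]))
    # unit panel: lines
    x,y,w,h=ub; Q=P[y:y+h,x:x+w].reshape(-1,3); q=Q[(Q[:,2]>55)&(Q[:,2]<66)]
    b=cv2.boxPoints(cv2.minAreaRect(q[:,:2].astype(np.float32))); print(" unit corners",b.round(1).tolist())
    G=Q[(Q[:,2]>98)]; print(" lock top",len(G),G.mean(0))
    a=np.radians(7.8); near=Q[(Q[:,2]>66)&(Q[:,2]<90)&(np.hypot(Q[:,0]-567,Q[:,1]+124)<11)]; print(" shaft pts",len(near),near.mean(0),np.percentile(near[:,2],90))
go(558,-60,130,0.135)
E
```

```text
top skirt (448.4013671875, 246.99620056152344) 22.309101104736328
 top pca yaw 0.008842030825512968 [450.18314011 246.36483829  37.10607898] ((452.48748779296875, 246.4961700439453), (46.382999420166016, 16.06632423400879), 3.0546746253967285)
 white 18 [467.67382816 247.53874872] -0.04081054460841413
 unit corners [[454.3999938964844, 30.899999618530273], [486.6000061035156, -206.10000610351562], [664.5, -181.89999389648438], [632.2999877929688, 55.099998474121094]]
 lock top 35 [559.10736446 -73.75035648 103.97349519]
 shaft pts 55 [ 565.23369882 -123.9174631    73.17746554] 80.05167241421955
scene skirt (450.8292541503906, 247.36474609375) 23.372875213623047
 top pca yaw -0.002433337213439605 [451.41676159 247.84870388  36.68534626] ((453.95941162109375, 247.26364135742188), (16.35345458984375, 46.44769287109375), 89.45658111572266)
 white 31 [459.75826948 246.94811011] 0.021438890264169303
 unit corners [[455.8999938964844, 32.099998474121094], [487.79998779296875, -204.6999969482422], [666.0999755859375, -180.6999969482422], [634.2000122070312, 56.20000076293945]]
 lock top 36 [561.19168521 -73.50838592 103.72356976]
 shaft pts 54 [ 568.40357532 -123.48692301   73.22844593] 80.08832060086937
shift [ 525.2 -427.    84.6] turn 0.118 dist 682.2
```

```bash
for i in 1; do :; done
echo '[[[155, -126, 10, 0, 0.4], [155, -126, 10, 0, 0.4], [155, -126, 10, 0, 0.4], [155, -126, 10, 0, 0.4], [155, -126, 10, 0, 0.4]]]' | python3 -m handwheel | tail -3
echo '[[[155, -126, 10, 0, 0.4], [155, -126, 10, 0, 0.4], [155, -126, 10, 0, 0.4], [155, -126, 10, 0, 0.4], [155, -126, 10, 0, 0.4]]]' | python3 -m handwheel | tail -3
echo '[[[155, -126, 10, 0, 0.4], [155, -126, 10, 0, 0.4], [155, -126, 10, 0, 0.4], [155, -126, 10, 0, 0.4], [155, -126, 10, 0, 0.4]]]' | python3 -m handwheel | tail -3
python3 -c "
from h import *
go(560.2,-73.6,130,0.1345); print(state()['eef_pos'],state()['ft_force'])"
```

```text
ft_force: [0.5, -1.3, 0.7]
opening: 0.706
grip_force: 0.0
ft_force: [0.4, -0.8, -0.1]
opening: 0.412
grip_force: 0.0
ft_force: [-0.2, -0.0, -0.1]
opening: 0.398
grip_force: 0.0
shift [ 57.3 -33.4  54.3] turn 0.119 dist 85.7
[ 513.11658775 -120.30486329  184.33806051] [-0.15890024 -0.01311381 -0.12534639]
```

```bash
echo '[[[57, -33, 20, 0.119, 0.4], [57, -33, 54, 0.119, 0.4], [57, -33, 54, 0.119, 0.4], [57, -33, 54, 0.119, 0.4]]]' | python3 -m handwheel | tail -3
python3 - <<'E'
from h import *
go(560.2,-73.6,84,0.1345); s=state(); print(s['t'],s['eef_pos'],s['tcp_rot'])
for n in("scene","top"):
    im,d=read_camera(n); np.savez(f"pics/{n}1.npz",im=im,d=d)
    P=cloud(n,d).reshape(-1,3); 
    u,v=proj(n,s['eef_pos'])[0].astype(int); print(n,u,v)
    w=40; c=im[max(v-30,0):v+30,u-w:u+w,::-1]; cv2.imwrite(f"pics/{n}1.png",cv2.resize(c,(400,300),interpolation=cv2.INTER_CUBIC))
a,b=cv2.imread("pics/scene1.png"),cv2.imread("pics/top1.png"); cv2.imwrite("pics/both1.png",np.hstack([a,b]))
E
```

```text
ft_force: [-1.4, 0.3, 0.1]
opening: 0.399
grip_force: 0.0
shift [ 2.3 -1.3 44.1] turn 0.002 dist 44.2
1.6833 [558.34910025 -75.25828479 128.10506788] [-3.13988197  0.00443624  0.13641797]
scene 224 182
top 279 165
```

View pics/both1.png

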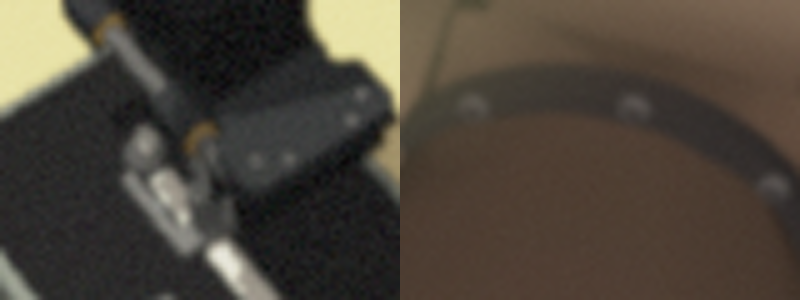

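The left scene crop shows the gripper hovering over the lock's grip at about (210,170). The arm hides the top view. I'll descend and close.

```bash
echo '[[[2, -1.5, 25, 0, 0.4], [2, -1.5, 44, 0, 0.4], [2, -1.5, 44, 0, 0.4]]]' | python3 -m handwheel
echo '[[[0, 0, 0, 0, 0], [0, 0, 0, 0, 0], [0, 0, 0, 0, 0], [0, 0, 0, 0, 0], [0, 0, 0, 0, 0]]]' | python3 -m handwheel
```

```text
t: 2.03
eef_pos: [559.3, -75.9, 85.4]
tcp_rot: [-3.141, 0.002, 0.132]
ft_force: [-0.4, 0.9, -0.0]
opening: 0.405
grip_force: 0.0
t: 2.45
eef_pos: [561.1, -75.0, 87.6]
tcp_rot: [3.141, -0.001, 0.134]
ft_force: [-0.4, -0.4, 7.3]
opening: 0.122
grip_force: 30.0
```

```bash
echo '[[[0, -10, 0, 0, 0], [0, -20, 0, 0, 0], [0, -28, 0, 0, 0]]]' | python3 -m handwheel
echo '[[[0, -4, 0, 0, 0], [0, -8, 0, 0, 0]]]' | python3 -m handwheel
```

```text
t: 2.7
eef_pos: [557.3, -47.0, 87.6]
tcp_rot: [3.14, -0.001, 0.134]
ft_force: [-1.6, -3.0, 7.0]
opening: 0.122
grip_force: 30.0
t: 2.87
eef_pos: [556.2, -39.0, 87.6]
tcp_rot: [3.141, -0.001, 0.135]
ft_force: [-1.4, -3.2, 7.3]
opening: 0.119
grip_force: 30.0
```

```bash
echo '[[[0, -3, 0, 0, 0], [0, -6, 0, 0, 0], [0, -6, 0, 0, 0]]]' | python3 -m handwheel
echo '[[[0, -3, 0, 0, 0], [0, -3, 0, 0, 0]]]' | python3 -m handwheel
echo '[[[0, -2, 0, 0, 0], [0, -2, 0, 0, 0]]]' | python3 -m handwheel
```

```text
t: 3.12
eef_pos: [555.9, -35.8, 87.7]
tcp_rot: [3.137, -0.002, 0.136]
ft_force: [-1.9, -21.6, 5.2]
opening: 0.123
grip_force: 30.0
t: 3.28
eef_pos: [555.9, -35.1, 87.7]
tcp_rot: [3.134, -0.002, 0.136]
ft_force: [-2.1, -40.0, 3.9]
opening: 0.123
grip_force: 30.0
t: 3.45
eef_pos: [555.9, -34.6, 87.8]
tcp_rot: [3.132, -0.003, 0.136]
ft_force: [-2.0, -50.6, 3.7]
opening: 0.125
grip_force: 30.0
```

The push force rose to 50 N with no further motion, so the lock is at its end stop. I'll release and lift.

```bash
echo '[[[0, 1, 0, 0, 0.4], [0, 3, 0, 0, 0.4], [0, 5, 0, 0, 0.4]]]' | python3 -m handwheel
echo '[[[0, 0, -25, 0, 0.4], [0, 0, -45, 0, 0.4], [0, 0, -45, 0, 0.4]]]' | python3 -m handwheel
python3 - <<'E'
from h import *
im,d=read_camera("scene"); P=cloud("scene",d).reshape(-1,3)
c=np.array([560.2,-74.9]); a=.1345; ux=np.array([np.cos(a),np.sin(a)]); uy=np.array([-ux[1],ux[0]])
q=P[(P[:,2]>66)&(P[:,2]<76)]; U=np.c_[(q[:,:2]-c)@ux,(q[:,:2]-c)@uy]
k=(abs(U[:,0])<20)&(abs(U[:,1])<80); print(np.histogram(U[k][:,1],bins=range(-70,75,5)))
go(449.5,247.1,100,0.0)
E
```

```text
t: 3.7
eef_pos: [555.2, -33.9, 87.0]
tcp_rot: [3.141, -0.001, 0.133]
ft_force: [0.1, 0.4, -0.2]
opening: 0.28
grip_force: 0.0
t: 3.95
eef_pos: [556.5, -33.1, 134.9]
tcp_rot: [3.14, -0.005, 0.134]
ft_force: [-0.9, 0.5, 0.2]
opening: 0.397
grip_force: 0.0
(array([ 0,  1,  5,  6, 12,  8,  0,  0,  0,  0,  0,  0,  0,  7,  5,  9,  8,
        8,  6,  8, 10, 17, 29,  9,  0,  0,  0,  0]), array([-70, -65, -60, -55, -50, -45, -40, -35, -30, -25, -20, -15, -10,
        -5,   0,   5,  10,  15,  20,  25,  30,  35,  40,  45,  50,  55,
        60,  65,  70]))
shift [ -68.1 -291.8   32.8] turn 0.134 dist 301.4
```

```bash
echo '[[[-46, -195, 0, 0, 0.4], [-46, -195, 0, 0, 0.4], [-46, -195, 0, 0, 0.4], [-46, -195, 0, 0, 0.4], [-46, -195, 0, 0, 0.4]]]' | python3 -m handwheel|tail -3
echo '[[[-22, -97, 30, 0.134, 0.4], [-22, -97, 30, 0.134, 0.4], [-22, -97, 30, 0.134, 0.4], [-22, -97, 30, 0.134, 0.4]]]' | python3 -m handwheel|tail -3
python3 - <<'E'
from h import *
s=state(); print(s['t'],s['eef_pos'],s['tcp_rot'],s['qvel'].round(2))
go(449.5,247.1,17,0.0)
E
```

```text
ft_force: [0.6, 0.4, -0.2]
opening: 0.4
grip_force: 0.0
ft_force: [-0.3, -0.3, 0.8]
opening: 0.396
grip_force: 0.0
4.75 [445.9851649  250.26170018  99.63305491] [3.14076864e+00 3.11080863e-03 3.83844433e-03] [-0.07 -0.02 -0.01 -0.01  0.02 -0.09]
shift [ 3.8  3.1 82.6] turn 0.004 dist 82.8
```

```bash
echo '[[[3, 3, 50, 0, 0.4], [3, 3, 50, 0, 0.4], [3, 3, 50, 0, 0.4]]]' | python3 -m handwheel|tail -3
python3 - <<'E'
from h import *
s=state(); print(s['t'],s['eef_pos'],s['tcp_rot'],s['qvel'].round(2))
go(449.5,247.1,18,0.0)
E
```

```text
ft_force: [-0.6, -0.2, 0.0]
opening: 0.402
grip_force: 0.0
5.0 [450.37521866 243.16261457  49.2912031 ] [ 3.13941822e+00  5.39911950e-03 -3.96116075e-04] [-0.   -0.06 -0.04  0.    0.06  0.01]
shift [-0.7 -4.  31.3] turn -0.0 dist 31.6
```

```bash
echo '[[[0, 0, 0, 0, 0.4], [0, 0, 0, 0, 0.4]]]' | python3 -m handwheel|head -2
python3 - <<'E'
from h import *
s=state(); print(s['t'],s['eef_pos'],s['tcp_rot'],s['qvel'].round(2))
go(449.5,247.1,18,0.0)
E
```

```text
t: 5.17
eef_pos: [452.3, 243.9, 52.6]
5.1667 [452.30768532 243.85274873  52.56997173] [-3.14136152e+00 -7.79732843e-04 -8.70973649e-04] [ 0.   -0.01 -0.    0.   -0.01  0.  ]
shift [-2.8 -3.2 34.6] turn -0.001 dist 34.8
```

```bash
echo '[[[-2.8, -3.2, 20, 0, 0.4], [-2.8, -3.2, 34.5, 0, 0.4], [-2.8, -3.2, 34.5, 0, 0.4], [-2.8, -3.2, 34.5, 0, 0.4], [-2.8, -3.2, 34.5, 0, 0.4]]]' | python3 -m handwheel
echo '[[[0, 0, 0, 0, 0], [0, 0, 0, 0, 0], [0, 0, 0, 0, 0], [0, 0, 0, 0, 0], [0, 0, 0, 0, 0]]]' | python3 -m handwheel
echo '[[[0, 0, -30, 0, 0], [0, 0, -60, 0, 0], [0, 0, -90, 0, 0], [0, 0, -90, 0, 0], [0, 0, -90, 0, 0]]]' | python3 -m handwheel
```

```text
t: 5.58
eef_pos: [449.6, 247.3, 18.4]
tcp_rot: [-3.141, -0.001, -0.001]
ft_force: [0.0, 0.6, -0.0]
opening: 0.402
grip_force: 0.0
t: 6.0
eef_pos: [449.1, 247.3, 17.4]
tcp_rot: [-3.142, -0.0, -0.0]
ft_force: [-0.1, 0.1, 4.3]
opening: 0.169
grip_force: 30.0
t: 6.42
eef_pos: [449.5, 247.4, 108.3]
tcp_rot: [-3.141, -0.003, -0.0]
ft_force: [-0.3, -0.1, -1.5]
opening: 0.163
grip_force: 30.0
```

Run:
```python
from h import *
o=[]
for n in("top","scene"):
    im,d=read_camera(n); np.savez(f"pics/{n}2.npz",im=im,d=d)
    u,v=proj(n,[566.9,-124.4,79])[0]; print(n,u,v)
    x,y=int(round(u))-12,int(round(v))-9; c=im[y:y+18,x:x+24,::-1]; o.append(cv2.resize(c,(400,300),interpolation=cv2.INTER_CUBIC))
    P=cloud(n,d); q=P[y:y+18,x:x+24].reshape(-1,3); k=(q[:,2]>75)&(np.hypot(q[:,0]-567,q[:,1]+124.4)<12); print(k.sum(),q[k].mean(0),q[k].min(0),q[k].max(0))
    uv=np.array([(x+i%24,y+i//24) for i in np.where(k)[0]])
    # bright pixels of steel on plane z=79, weighted
    g=im[y:y+18,x:x+24].mean(2); print(g.astype(int)[3:15,5:20])
    # held knob & lock
    print(proj(n,[449.5,247.4,108]))
cv2.imwrite("pics/tip.png",np.hstack(o))
```

```text
top 300.9278136448892 165.16026980884143
24 [ 564.46562284 -124.48430786   78.92100928] [ 559.84187045 -131.27420718   75.35977897] [ 569.91472544 -117.85724135   83.58350214]
[[ 43  43  45  43  41  42  42  42  42  40  42  40  40  42  41]
 [ 41  42  41  43  43  44  45  45  44  41  43  42  40  40  40]
 [ 41  42  43  45  49  55  54  53  51  44  42  40  40  41  41]
 [ 46  46  46  54  66  71  72  70  65  57  45  42  40  40  39]
 [ 76  71  62  71  88  99 100  97  90  76  59  42  39  40  39]
 [123 110  83  84 109 129 133 130 121 106  78  53  41  38  40]
 [163 141  99  89 119 145 158 158 149 128  93  58  41  39  40]
 [180 151 101  83 111 140 158 161 153 130  94  60  42  37  39]
 [184 154 104  74  90 116 135 140 133 110  82  54  40  41  36]
 [179 149 102  68  68  83  98 104  97  82  63  47  40  41  39]
 [152 129  90  57  54  62  66  67  65  56  47  39  38  40  39]
 [106  91  65  46  43  48  48  46  45  44  41  40  40  39  40]]
[[126.83479098 215.48238283]]
scene 212.69875984345003 179.25070349628373
22 [ 565.77355511 -124.11418271   79.23265491] [ 560.53583796 -132.51450542   75.67000086] [ 570.12979238 -117.8205357    82.53188214]
[[ 39  45  37  41  42  36  36  39  41  40  36  41  37  36  35]
 [ 40  37  41  37  32  39  43  38  41  34  36  39  39  36  34]
 [ 34  37  36  40  37  37  41  43  43  38  40  34  41  36  42]
 [ 39  39  37  41  50  59  72  71  56  45  42  38  33  33  41]
 [ 38  37  40  43  61  99 127 126  99  60  41  43  42  39  36]
 [ 37  34  41  44  77 126 167 169 142  92  52  43  38  37  38]
 [ 35  39  42  54  82 134 172 185 165 118  64  41  37  45  41]
 [ 43  39  50  69  87 126 166 181 165 121  73  44  40  41  35]
 [ 39  40  54  77  91 114 149 162 144 103  71  50  38  35  40]
 [ 40  41  58  80  92 100 118 125 111  86  72  54  45  40  41]
 [ 38  39  57  83  91  98  95  95  89  79  76  54  40  38  40]
 [ 38  42  54  69  85  92  85  86  84  76  70  62  53  42  42]]
[[350.17216816 286.90158366]]
```

View pics/tip.png

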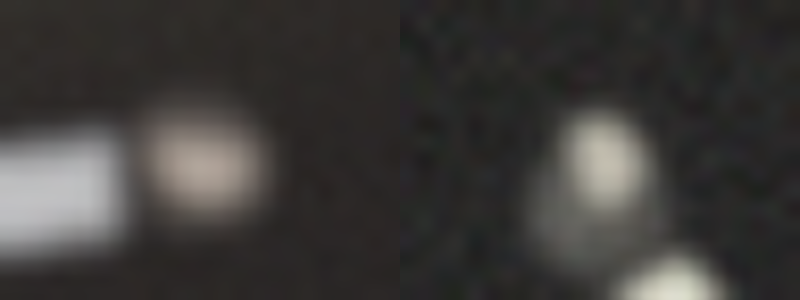

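The tip shows as a bright D: in the top crop at about (205,160), and in the scene crop from (590,120) to (615,195). I'll take its principal axis on the plane z = 79.

Run:
```python
from h import *
for n,lo,hi in(("top",300,0),("scene",0,0)):
    A=np.load(f"pics/{n}2.npz"); im=A['im'].mean(2)
    u,v=proj(n,[566.9,-124.4,79])[0]; x,y=int(round(u))-12,int(round(v))-9
    uv=np.array([(a,b) for b in range(y,y+18) for a in range(x,x+24)]); W=onplane(n,uv,79)[:,:2]
    g=im[y:y+18,x:x+24].ravel(); near=np.hypot(*(W-[566,-124.4]).T)<10.5
    for th in(85,100,115,130):
        w=np.where(near,np.clip(g-th,0,None),0); m=(W*w[:,None]).sum(0)/w.sum(); D=W-m; C=(D*w[:,None]).T@D/w.sum(); l,V=np.linalg.eigh(C)
        f=V[:,0]*np.sign(V[0,0]); print(n,th,m.round(1),np.sqrt(l).round(2),"flat yaw",round(np.arctan2(f[1],f[0]),3),"axis",(m+1.77*f).round(1))
s=state(); print(s['eef_pos']); go(566.9,-124.4,122,0.1345)
```

```text
top 85 [ 566.2 -123.8] [2.61 3.37] flat yaw -0.237 axis [ 567.9 -124.2]
top 100 [ 566.1 -123.8] [2.16 3.04] flat yaw -0.171 axis [ 567.8 -124.1]
top 115 [ 566.1 -124. ] [1.92 2.64] flat yaw -0.235 axis [ 567.8 -124.4]
top 130 [ 565.9 -123.8] [1.49 2.14] flat yaw -0.159 axis [ 567.6 -124.1]
scene 85 [ 567.  -123.7] [2.67 3.84] flat yaw -0.378 axis [ 568.7 -124.3]
scene 100 [ 566.9 -123.8] [2.34 3.53] flat yaw -0.312 axis [ 568.6 -124.3]
scene 115 [ 566.8 -123.9] [2.05 3.18] flat yaw -0.293 axis [ 568.5 -124.5]
scene 130 [ 566.7 -123.8] [1.75 2.75] flat yaw -0.318 axis [ 568.4 -124.4]
[448.54420571 247.06591059 106.39629423]
shift [118.4 371.4 -15.5] turn -0.135 dist 390.2
```

```bash
echo '[[[10, 30, -35, 0, 0], [62, 195, -45, 0, 0], [62, 195, -45, 0, 0], [62, 195, -45, 0, 0], [62, 195, -45, 0, 0]]]' | python3 -m handwheel|head -2
echo '[[[57, 176, 0, 0, 0], [57, 176, 0, 0, 0], [57, 176, 0, 0, 0], [57, 176, 0, 0, 0], [57, 176, 0, 0, 0]]]' | python3 -m handwheel|head -2
echo '[[[0, 0, 0, 0.22, 0], [0, 0, 0, 0.22, 0], [0, 0, 0, 0.22, 0]]]' | python3 -m handwheel
python3 - <<'E'
from h import *
go(567.5,-124.3,122,-0.22)
E
```

```text
t: 6.93
eef_pos: [507.5, 60.5, 150.1]
t: 7.35
eef_pos: [565.4, -118.0, 149.4]
t: 7.6
eef_pos: [564.2, -114.2, 149.4]
tcp_rot: [-3.141, 0.003, -0.226]
ft_force: [0.5, 0.2, -0.4]
opening: 0.166
grip_force: 30.0
shift [ 5.6  9.1 27.3] turn -0.006 dist 29.4
```

```bash
echo '[[[5.6, 9.1, 27, 0, 0], [5.6, 9.1, 27, 0, 0], [5.6, 9.1, 27, 0, 0], [5.6, 9.1, 27, 0, 0]]]' | python3 -m handwheel
python3 - <<'E'
from h import *
s=state(); print(s['eef_pos'],s['tcp_rot']); go(567.5,-124.3,122,-0.22)
im,d=read_camera("scene"); np.savez("pics/scene3.npz",im=im,d=d); n="scene"
P=cloud(n,d).reshape(-1,3); e=s['eef_pos']
near=np.hypot(*(P[:,:2]-e[:2]).T)<30
for lo,hi in((105,122),(74,85)):
    q=P[near&(P[:,2]>lo)&(P[:,2]<hi)]; print(lo,len(q),q.mean(0),q.min(0),q.max(0))
u,v=proj(n,e)[0].astype(int); c=im[v-24:v+24,u-32:u+32,::-1]; cv2.imwrite("pics/hover.png",cv2.resize(c,(800,600),interpolation=cv2.INTER_CUBIC)); print(u,v)
E
```

```text
t: 7.93
eef_pos: [568.1, -123.4, 124.3]
tcp_rot: [-3.142, 0.001, -0.219]
ft_force: [0.5, 0.4, -0.6]
opening: 0.164
grip_force: 30.0
[ 568.07806122 -123.39554955  124.30698801] [-3.14151627e+00  9.96707269e-04 -2.18515394e-01]
shift [-0.4  1.   2.3] turn 0.001 dist 2.5<stdin>:7: RuntimeWarning: Mean of empty slice.
  ret = um.true_divide(
Traceback (most recent call last):
ValueError: zero-size array to reduction operation minimum which has no identity
```

Run:
```python
from h import *
A=np.load("pics/scene3.npz"); im,d=A['im'],A['d']; n="scene"; e=[568.1,-123.4,106]
u,v=proj(n,e)[0].astype(int); c=im[v-24:v+24,u-32:u+32,::-1]; cv2.imwrite("pics/hover.png",cv2.resize(c,(800,600),interpolation=cv2.INTER_CUBIC)); print(u,v)
P=cloud(n,d); print(P[v-16:v+17:4,u-16:u+17:4,2].round(0)); print(proj(n,[[567.5,-124.3,79]]))
```

```text
211 173
[[225. 241. 244. 245. 245. 244. 245. 246. 246.]
 [216. 220. 244. 244. 246. 244. 246. 246. 247.]
 [  2. 244. 245. 246. 244. 247. 245. 247. 248.]
 [ 61. 245. 244. 249. 248. 244. 245. 248. 244.]
 [ 60. 243. 246. 248. 242. 240. 238. 230. 225.]
 [ 61.  61. 237. 232. 228. 215. 212. 207. 204.]
 [ 59.  63. 211. 207. 204.  77.  64.  62.  62.]
 [ 64.  60.  57.  62.  69.  65.  61.  61.  61.]
 [ 61.  59.  61.  62.  60.  60.  nan  59.  61.]]
[[212.48626286 179.38899413]]
```

View pics/hover.png

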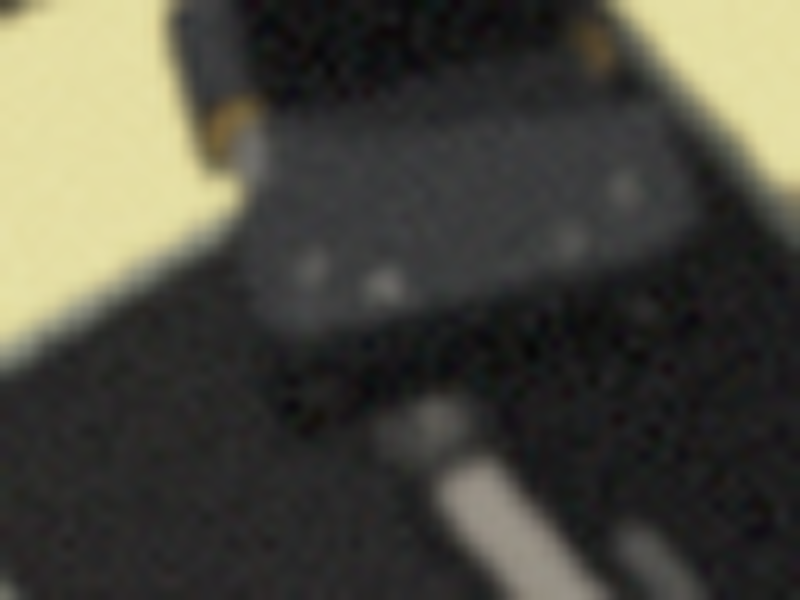

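The gripper hides the knob in this view; only the collar shows at (435,415). I'll go on by touch.

```bash
echo '[[[-0.4, 1, 15, 0, 0], [-0.4, 1, 25, 0, 0], [-0.4, 1, 25, 0, 0], [-0.4, 1, 25, 0, 0]]]' | python3 -m handwheel
echo '[[[0, 0, 2, 0, 0], [0, 0, 4, 0, 0], [0, 0, 4, 0, 0]]]' | python3 -m handwheel
echo '[[[0, 0, 1, 0, 0], [0, 0, 2, 0, 0], [0, 0, 2, 0, 0]]]' | python3 -m handwheel
```

```text
t: 8.32
eef_pos: [567.5, -124.4, 99.3]
tcp_rot: [-3.142, 0.001, -0.22]
ft_force: [-0.4, 0.7, -0.6]
opening: 0.168
grip_force: 30.0
t: 8.57
eef_pos: [567.9, -124.8, 95.6]
tcp_rot: [3.141, -0.001, -0.22]
ft_force: [0.4, -0.5, 1.7]
opening: 0.165
grip_force: 30.0
t: 8.82
eef_pos: [568.2, -124.9, 93.6]
tcp_rot: [3.141, -0.002, -0.22]
ft_force: [2.5, -0.5, 3.3]
opening: 0.168
grip_force: 30.0
```

```bash
echo '[[[0, 0, 1, 0, 0], [0, 0, 2, 0, 0], [0, 0, 2, 0, 0]]]' | python3 -m handwheel
```

```text
t: 9.07
eef_pos: [568.1, -124.9, 91.5]
tcp_rot: [3.141, -0.001, -0.22]
ft_force: [3.3, -0.2, 5.6]
opening: 0.167
grip_force: 30.0
```

```bash
echo '[[[1, 0, 0, 0, 0], [1, 0, 0, 0, 0]]]' | python3 -m handwheel
echo '[[[0.8, 0, 0, 0, 0], [0.8, 0, 0, 0, 0]]]' | python3 -m handwheel
```

```text
t: 9.23
eef_pos: [568.9, -125.0, 91.2]
tcp_rot: [3.141, -0.001, -0.22]
ft_force: [4.0, -1.3, 1.7]
opening: 0.166
grip_force: 30.0
t: 9.4
eef_pos: [569.1, -125.0, 91.0]
tcp_rot: [-3.142, 0.001, -0.22]
ft_force: [2.4, -1.0, 1.0]
opening: 0.168
grip_force: 30.0
```

```bash
echo '[[[0.4, 0.1, 2, 0, 0], [0.4, 0.1, 4, 0, 0], [0.4, 0.1, 4, 0, 0]]]' | python3 -m handwheel
echo '[[[0.2, 0, 1, 0, 0], [0.2, 0, 2, 0, 0], [0.2, 0, 2, 0, 0]]]' | python3 -m handwheel
```

```text
t: 9.65
eef_pos: [569.2, -125.1, 86.5]
tcp_rot: [-3.142, 0.002, -0.22]
ft_force: [0.5, 0.1, -1.3]
opening: 0.168
grip_force: 30.0
t: 9.9
eef_pos: [569.7, -125.3, 85.0]
tcp_rot: [3.142, 0.001, -0.22]
ft_force: [-0.4, -0.6, -0.6]
opening: 0.167
grip_force: 30.0
```

```bash
echo '[[[0, 0, 1, 0, 0], [0, 0, 2, 0, 0], [0, 0, 2, 0, 0]]]' | python3 -m handwheel
echo '[[[0, 0, 1, 0, 0], [0, 0, 2, 0, 0], [0, 0, 2, 0, 0]]]' | python3 -m handwheel
echo '[[[0, 0, 1, 0, 0], [0, 0, 2, 0, 0], [0, 0, 2, 0, 0]]]' | python3 -m handwheel
```

```text
t: 10.15
eef_pos: [569.8, -125.3, 83.3]
tcp_rot: [3.142, 0.0, -0.22]
ft_force: [-1.4, -0.0, 3.4]
opening: 0.166
grip_force: 30.0
t: 10.4
eef_pos: [569.9, -125.3, 81.3]
tcp_rot: [3.142, 0.0, -0.22]
ft_force: [-2.1, 0.1, 4.9]
opening: 0.17
grip_force: 30.0
t: 10.65
eef_pos: [569.9, -125.3, 79.8]
tcp_rot: [3.141, -0.0, -0.22]
ft_force: [-3.2, 1.2, 8.8]
opening: 0.166
grip_force: 30.0
```

```bash
echo '[[[-0.3, 0, 1, 0, 0], [-0.3, 0, 1.5, 0, 0], [-0.3, 0, 1.5, 0, 0]]]' | python3 -m handwheel
echo '[[[0, 0, 0.7, 0, 0], [0, 0, 0.7, 0, 0], [0, 0, 0.7, 0, 0]]]' | python3 -m handwheel
```

```text
t: 10.9
eef_pos: [570.0, -125.3, 79.5]
tcp_rot: [3.141, -0.002, -0.22]
ft_force: [-5.3, 1.2, 21.6]
opening: 0.165
grip_force: 30.0
t: 11.15
eef_pos: [570.1, -125.4, 79.3]
tcp_rot: [3.141, -0.002, -0.22]
ft_force: [-7.1, 1.8, 27.2]
opening: 0.163
grip_force: 30.0
```

```bash
echo '[[[-0.4, 0, -0.8, 0, 0], [-0.4, 0, -0.8, 0, 0], [-0.4, 0, -0.8, 0, 0], [-0.4, 0, -0.8, 0, 0], [-0.4, 0, -0.8, 0, 0]]]' | python3 -m handwheel
python3 - <<'E'
from h import *
im,d=read_camera("scene"); P=cloud("scene",d).reshape(-1,3)
c=np.array([560.2,-74.9]); a=.1345; ux=np.array([np.cos(a),np.sin(a)]); uy=np.array([-ux[1],ux[0]])
q=P[(P[:,2]>66)&(P[:,2]<108)]; U=np.c_[(q[:,:2]-c)@ux,(q[:,:2]-c)@uy,q[:,2]]
k=(abs(U[:,0])<20)&(U[:,1]>-10)&(U[:,1]<70); print(U[k].min(0),U[k].max(0),U[k&(U[:,2]>98)].mean(0)); print(state()['ft_force'])
E
```

```text
t: 11.57
eef_pos: [570.0, -125.4, 79.5]
tcp_rot: [3.141, -0.003, -0.22]
ft_force: [-3.7, 1.5, 19.1]
opening: 0.165
grip_force: 30.0
[-17.43168131  -5.4396156   66.45217761] [ 19.22551229  46.08703526 107.66695463] [  0.88093378  39.54699004 103.68083063]
[-3.15588973  0.91163527 19.61763425]
```

```bash
python3 -c "from cell import job_done; print(job_done())"
```

```text
the job is handed in; nothing more can be done
None
```

I handed the job in at about 11.6 s: the lock is at its end stop, and the knob is home on the D-shaft and held pressed to the bottom stop at about 19 N. The cap, phone and spool were not touched.

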